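Light the slide tray with a half-open lamp shutter

TASK

Push the white tray with its glass slides along the bench, without lifting it, until it stands square against the lamp's stop bar inside the yellow corner marks. Then take the red handle and slide the lamp's sprung shutter open to half, at the long green line, never opening it anywhere near fully, and finish while still holding it there against its spring. Leave the bottles and the jar near the lamp alone.

Things in the scene. Friction and masses are not known exactly. Their poses are not given: they have to be found in the camera images.
- lamp: grey inspection lamp, a box 100 x 170 x 90 mm (x, y, z) fixed to the bench. Origin: centre of its underside, on the bench; +x points out of its back, z up. Its front (-x, at x = -50 mm) has the window and the shutter. An aluminium stop bar, 14 mm high and 110 mm long along y, stands before the front; the side of the bar that the tray meets lies at x = -85 mm. Yellow corner marks on the bench outline the tray's place in front of the bar. All positions here in the lamp's frame
- tray_spot (a point): point on the bench where the centre of the tray belongs: 128 mm in front of the lamp's origin (lamp frame x = -128 mm, y = 0); a tray pushed there stands 1 mm short of the stop bar. Axes parallel to the lamp's
- slide_tray: open white card tray, 84 x 92 x 22 mm (x, y, z), walls 2 mm, about 0.1 kg. Origin: centre of its underside. It starts 110 to 165 mm straight out (lamp -x) from its place, up to 30 mm to a side and turned by up to 0.2 rad from the lamp's axes; its +x side faces the lamp. Slides freely on the bench; its low straight wall can be pushed with the fingertips
- slide_stack: green-edged stack of glass slides, 77 x 37 x 25 mm, about 0.16 kg, standing loose in the tray, its top 27 mm above the bench. Origin: centre of its underside; starts at the centre of the tray's floor, long side along tray x
- shutter (a joint): opening of the lamp's shutter, in m: 0 = closed (spring holds it there), 0.06 = fully open, 0.03 = half. It slides along the lamp's +y. A spring pushes it shut, harder the further it is open: 2 N closed, 7.5 N at half, 13 N fully open; let go, it snaps shut
- handle (a point): middle of the red grip of the shutter's upright handle: grip 12 mm (lamp x) by 14 mm (lamp y, the sliding direction) by 42 mm high, from 96 to 138 mm above the bench, standing clear above the lamp's top (90 mm). It stands 64 mm in front of the lamp's origin, 30 mm on the lamp's -y side when closed, and moves with the shutter. Axes parallel to the lamp's
- half_mark (a point): front end of the long green line on the front edge of the lamp's top, which marks half travel: the handle stands exactly in front of it (same lamp y) at half; two short white lines 30 mm either side mark closed and fully open
- stain_blue: bystander: dropper bottle of blue stain with a red teat, 39 mm across, 116 mm high, loose and upright. Origin: centre of its underside
- pill_jar: bystander: small cream-white screw jar, 42 mm across, 55 mm high, loose and upright. Origin: centre of its underside
- oil_bottle: bystander: small amber dropper bottle with a red teat, 29 mm across, 77 mm high, loose and upright. Origin: centre of its underside
Things that resemble listed ones, but are neither listed nor needed, are in the scene too. What is shaped like the slide_stack but pink is not meant. Leave any orange look-alike of the slide_tray alone.

How it is judged:
By the outcome, as a careful person would: the job done as asked, in the order asked, and still so for the second after the job is handed in, while the arm keeps its last pose, push and grip.
It also fails if it takes over 51 s, if anything falls off the work surface, if the arm or the gripper's body presses on something with over 40 N, if the wrist force passes 120 N, or if a joint passes its speed limit or range.

ROBOT

A 7-joint arm with a two-finger parallel gripper is mounted at the origin on a cart in front of the work surface, level with it; the furniture and walls round the work are solid. World frame = base frame: x ahead of the robot, y to its left, z up, the work surface at z = 0. Lengths are in m, angles in rad, forces in N, time in s.
With the tool pointing down it reaches from about 0.425 to 0.925 m from the base axis. Payload 6.8 kg.
Tool frame: the origin (TCP) lies between the finger pads; the fingertips stand manip.tips_ahead ahead of it and the grasp point (between the pads) lies 6 mm ahead of it (manip.tips_ahead is the distance from the TCP to the fingertips, in m); z points along the fingers, y is the line along which they close (so a half turn about z gives the same grasp; the last joint's range is limited). The gripper opens to 88 mm and grips with 3 to 60 N. Pads are 20 mm wide; open, the fingers measure 115 mm over their backs; the gripper's body (75 mm by 178 mm) begins 61 mm behind the grasp point.
Start: joints at [1.003, 0.477, 0.022, 1.555, -0.011, 1.109, -0.083], TCP at [0.3, -0.605, 0.248] pointing down, gripper open.
Joint ranges: [-2.96, 2.96], [-0.34, 2.1], [-1.41, 1.46], [0.24, 2.44], [-1.37, 4.51], [0.17, 1.92], [-2.96, 2.96]. Speed limits (rad/s): [2.39, 2.39, 3.14, 3.14, 3.14, 3.14, 3.14].

INTERFACE

Orientations are given as a unit quaternion [w, x, y, z].
In Python, from bench import manip, effector, eyes, current_time_s, current_q, current_qvel, current_joint_efforts, current_ee_pos, current_orientation, current_wrist_force, current_ft_torque, current_gripper_width, current_grip_force gives the robot as it stands. Calls block until the motion is done:
- manip.movep(position, orientation): joint-space move of the TCP to a pose.
- manip.servo_line(position, ori=None, v=0.15): straight line of the TCP; ori=None keeps the orientation; v is the mean speed in m/s.
- manip.movej(angles): joint-space move.
- effector.command_gripper(opening): finger opening in m; the grip force is fixed at half the most; returns when the fingers have stopped.
- manip.dwell(seconds).
- manip.solve_ik(position, orientation): joint angles nearest the present ones, or None.
- eyes.capture(name): name is "scene" or "top" or "wrist"; returns the picture (384x512x3 uint8, red, green, blue); there is no depth.
- eyes.get_calibration(name): a dict with "fovy" (degrees; the focal length in pixels is half the picture's height over the tangent of half this angle, whatever the lens; pixels are square), "cx", "cy" (the principal point, pixels), "view" (4x4, takes a point from world to camera coordinates). Camera axes: x right, y down, z forward; pixel columns grow to the right and rows downward; lengths in m; the calibration is good to about 2 mm. A picture is of the moment at which its call begins: read the wrist's pose just before it. get_calibration takes no time and is no camera call; for the wrist camera it gives the pose at the moment of the call.
A pose or a line that the arm cannot do raises manip.PlanningError and nothing moves.
- manip.job_done(): hands the job in; it is judged then, once.
Readings, each from a call of its own:
- current_time_s(): time.
- current_q(): joint angles.
- current_qvel(): joint speeds.
- current_joint_efforts(): joint torques, N m.
- current_ee_pos(): TCP position.
- current_orientation(): TCP orientation.
- current_wrist_force(): force on the tool from outside, world axes, zero at the start.
- current_ft_torque(): the same for the moment, N m.
- current_gripper_width(): finger opening in m.
- current_grip_force(): force on a finger pad.
Only numpy, scipy, OpenCV 4.12 (cv2) and the standard library are available. Lean on these libraries where they do the work, as an engineer would, in place of code of your own. Each camera call takes 0.05 s, during which the arm holds its last target. There are 200 camera calls.

## Working session

There is one attempt and no reset: what is moved stays moved. The work goes in short steps, each a Python script; the robot and the scene stay as the last script left them, time stands still between calls to the robot, and variables do not carry over. Pictures are saved under pics/ and viewed, at most 10 in all, crops included, and the job is handed in when it is done.

```bash
mkdir -p pics; ls; python3 - <<'E'
from bench import manip,eyes,current_time_s,current_orientation,effector
import cv2,numpy as np
for n in("scene","top"):
    im=eyes.capture(n);cv2.imwrite(f"pics/{n}0.png",cv2.cvtColor(im,cv2.COLOR_RGB2BGR))
    c=eyes.get_calibration(n);print(n,c["fovy"],c["cx"],c["cy"],np.round(c["view"],3).tolist())
print(manip.tips_ahead,current_orientation(),current_time_s())
E
```

```text
pics
scene 51.24942505776986 257.48070707357766 194.64935636218868 [[-0.893, -0.45, 0.015, 0.479], [-0.341, 0.654, -0.675, 0.245], [0.294, -0.608, -0.737, 0.76], [0.0, 0.0, 0.0, 1.0]]
top 46.482165057954134 253.84868722718446 191.4938616226407 [[0.02, -0.999, -0.03, -0.001], [-0.99, -0.016, -0.14, 0.566], [0.14, 0.032, -0.99, 0.929], [0.0, 0.0, 0.0, 1.0]]
0.025 [-7.70866746e-04  9.73687400e-01  2.27886360e-01 -2.45112416e-04] 0.1
```

View pics/top0.png

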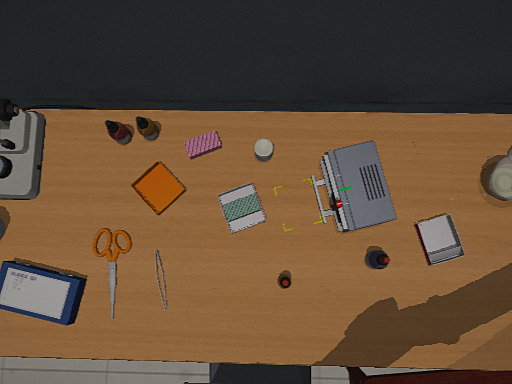

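View pics/scene0.png

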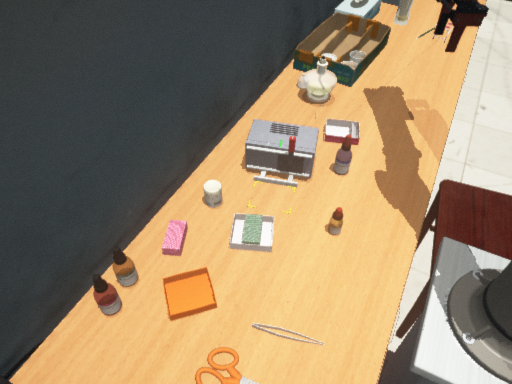

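The top view shows the lamp at (360,185) with its front facing image left, the yellow marks around (275–325, 180–228), the tray at (242,208) and the red handle at (337,203). The jar is at (263,150), the amber bottle at (285,282) and the blue bottle at (377,259).

```bash
cat > h.py <<'E'
import cv2,numpy as np
from bench import *
from bench import manip,effector,eyes
def shot(n,save=None):
    c=eyes.get_calibration(n); im=eyes.capture(n)
    if save: cv2.imwrite(save,cv2.cvtColor(im,cv2.COLOR_RGB2BGR))
    return im,c
def ray(c,uv,z):
    uv=np.atleast_2d(np.asarray(uv,float)); f=192/np.tan(np.radians(c["fovy"]/2))
    V=np.array(c["view"]);R,t=V[:3,:3],V[:3,3];o=-R.T@t
    d=np.c_[(uv[:,0]-c["cx"])/f,(uv[:,1]-c["cy"])/f,np.ones(len(uv))]@R
    return o+d*((z-o[2])/d[:,2])[:,None]
def proj(c,P):
    P=np.atleast_2d(P);f=192/np.tan(np.radians(c["fovy"]/2));V=np.array(c["view"])
    q=P@V[:3,:3].T+V[:3,3];return np.c_[c["cx"]+f*q[:,0]/q[:,2],c["cy"]+f*q[:,1]/q[:,2]]
def hsv(im): return cv2.cvtColor(im,cv2.COLOR_RGB2HSV)
def blobs(m,amin=5):
    n,l,s,ce=cv2.connectedComponentsWithStats(m.astype(np.uint8)); return [(s[i,4],ce[i],l==i) for i in range(1,n) if s[i,4]>=amin]
E
python3 - <<'E'
from h import *
im=cv2.cvtColor(cv2.imread("pics/top0.png"),cv2.COLOR_BGR2RGB);c=eyes.get_calibration("top")
H=hsv(im);h,s,v=[H[...,i].astype(int) for i in range(3)]
roi=np.zeros(h.shape,bool);roi[130:300,200:410]=1
for nm,m,z in [("yellow",(h>24)&(h<36)&(s>150)&(v>150),0),("red",((h<6)|(h>174))&(s>150)&(v>80),.117),("green",(h>45)&(h<75)&(s>150),.09),("greenstack",(h>50)&(h<100)&(s>40)&(v>60),.027),("grey/white",(s<45)&(v>60),.022),]:
    for a,ce,b in blobs(m&roi):
        r=cv2.minAreaRect(np.argwhere(b)[:,::-1].astype(np.float32)); bx=cv2.boxPoints(r)
        print(nm,a,ce.round(1),ray(c,ce,z).round(3)[0,:2],ray(c,bx,z)[:,:2].round(3).tolist() if a>60 else "")
cv2.imwrite("pics/topcrop.png",cv2.resize(cv2.imread("pics/top0.png")[130:300,205:405],None,fx=4,fy=3.5294,interpolation=cv2.INTER_CUBIC))
E
```

```text
yellow 9 [309.7 180.7] [ 0.598 -0.115] 
yellow 13 [276.4 187.6] [ 0.581 -0.04 ] 
yellow 5 [275.4 193.2] [ 0.569 -0.038] 
yellow 10 [317.7 221.9] [ 0.506 -0.133] 
yellow 10 [287.6 229.1] [ 0.488 -0.066] 
red 14 [338.1 201.2] [ 0.538 -0.16 ] 
red 13 [339.2 205.2] [ 0.531 -0.162] 
red 25 [386.4 259.7] [ 0.426 -0.252] 
red 24 [285.  282.7] [ 0.378 -0.057] 
green 27 [345.6 188.1] [ 0.569 -0.179] 
greenstack 40 [345.5 188. ] [ 0.579 -0.19 ] 
greenstack 497 [241.1 206.8] [0.534 0.037] [[0.537, 0.08], [0.565, 0.008], [0.53, -0.006], [0.502, 0.066]]
grey/white 318 [263.1 148.6] [ 0.666 -0.009] [[0.688, 0.012], [0.688, -0.028], [0.64, -0.029], [0.639, 0.011]]
grey/white 4423 [355.3 186.8] [ 0.582 -0.212] [[0.648, -0.104], [0.692, -0.257], [0.514, -0.3], [0.472, -0.15]]
grey/white 953 [241.6 207.9] [0.532 0.036] [[0.56, 0.093], [0.592, 0.015], [0.506, -0.019], [0.475, 0.059]]
grey/white 6 [246.8 202.3] [0.544 0.025] 
grey/white 6 [253.7 201.8] [0.546 0.01 ] 
grey/white 7 [236.  212.3] [0.522 0.048] 
grey/white 5 [238.6 213.6] [0.519 0.043] 
grey/white 6 [231.2 216. ] [0.513 0.059]
```

View pics/topcrop.png

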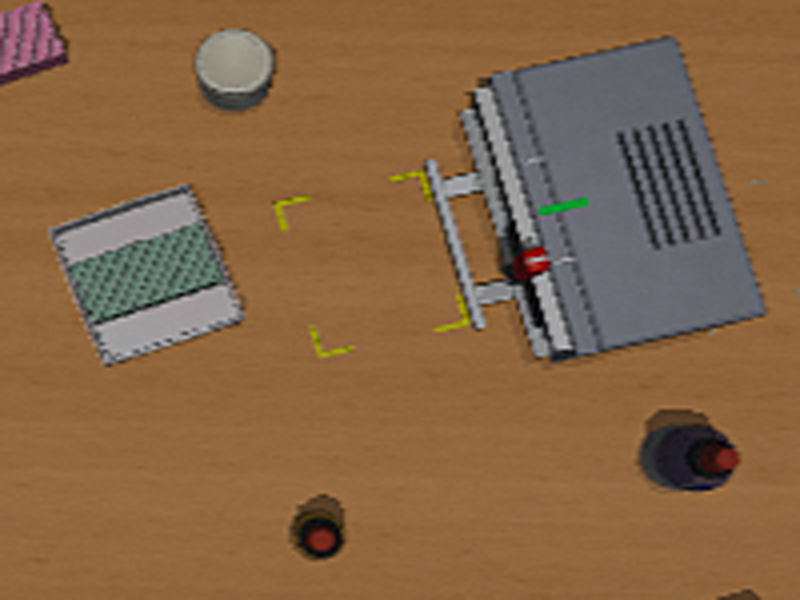

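The crop shows the mark corners at full-image pixels (274,187.8), (311,178.7), (321.8,222.1) and (285.5,230.6). The tray outline corners are (217.6,195.5), (252.5,182.9), (265.5,221) and (231.5,233).

```bash
cat >> h.py <<'E'
def Rtool(yaw,flip):  # tool down, tool y along direction yaw (+pi if flip)
    from scipy.spatial.transform import Rotation as Ro
    a=yaw+np.pi*flip; y=np.array([np.cos(a),np.sin(a),0]);z=np.array([0,0,-1.]);x=np.cross(y,z)
    q=Ro.from_matrix(np.c_[x,y,z]).as_quat(); return np.r_[q[3],q[:3]]
E
python3 - <<'E'
from h import *
c=eyes.get_calibration("top")
M=ray(c,[(274,187.8),(311,178.7),(321.75,222.1),(285.5,230.6)],0)[:,:2]
T=ray(c,[(217.6,195.5),(252.5,182.9),(265.5,221),(231.5,233)],.022)[:,:2]
sp=M.mean(0); print("spot",sp,"sides",[np.linalg.norm(M[i]-M[i-1]).round(3) for i in range(4)])
dx=(M[1]+M[2]-M[0]-M[3]);dy=(M[0]+M[1]-M[2]-M[3]);
ax=np.arctan2(dx[1],dx[0]);ay=np.arctan2(dy[1],dy[0]);print("yaw",ax,ay-np.pi/2)
R=ray(c,[(205+675/4,130+37/3.5294),(205+765/4,130+314/3.5294)],.09)[:,:2];e=R[0]-R[1];print("back edge",np.linalg.norm(e),np.arctan2(e[1],e[0])-np.pi/2)
yaw=np.arctan2(e[1],e[0])-np.pi/2
X=np.array([np.cos(yaw),np.sin(yaw)]);Y=np.array([-X[1],X[0]])
f=lambda p:((p-sp)@X-.128,(p-sp)@Y)
t=T.mean(0);dx=(T[1]+T[2]-T[0]-T[3]);dy=(T[0]+T[1]-T[2]-T[3]);print("tray",t,f(t),np.arctan2(dx[1],dx[0])-yaw,np.arctan2(dy[1],dy[0])-np.pi/2-yaw,[np.linalg.norm(T[i]-T[i-1]).round(3) for i in range(4)])
print("back",[f(r) for r in R]); print("greenfront",f(ray(c,(205+540/4,130+211/3.5294),.09)[0,:2]))
for n,uv,z in(("jar",(263.5,147.5),.055),("oil",(285,282),.077),("blue",(386,260),.116)):
    p=ray(c,uv,z)[0,:2];print(n,p,f(p))
print(eyes.get_calibration("wrist"))
for F in(0,1):
  for dyaw in (0,np.pi/2):
    print(F,dyaw,manip.solve_ik([*t,.15],Rtool(yaw+np.pi/2+dyaw,F)))
E
```

```text
spot [ 0.54344007 -0.08878816] sides [np.float64(0.1), np.float64(0.086), np.float64(0.1), np.float64(0.083)]
yaw -1.3170518492291814 -1.3135703342175769
back edge 0.16736214534160715 -1.3160754275959827
tray [0.53155313 0.03597903] (np.float64(-0.2517366253288589), np.float64(0.01993486466985123)) 0.10694305341187849 0.10889027603489154 [np.float64(0.088), np.float64(0.082), np.float64(0.089), np.float64(0.079)]
back [(np.float64(0.04841618713030496), np.float64(0.08426835646804387)), (np.float64(0.04841618713030496), np.float64(-0.08309378887356325))]
greenfront (np.float64(-0.04579537370299118), np.float64(0.0010870549920255282))
jar [ 0.66020707 -0.00992752] (np.float64(-0.1748936951488148), np.float64(0.13287029148187263))
oil [ 0.37709581 -0.05831841] (np.float64(-0.19940124990010855), np.float64(-0.15329931264734334))
blue [ 0.42537718 -0.25144485] (np.float64(-0.0003405811938582137), np.float64(-0.15523890208853702))
{'fovy': 58.6351311205886, 'cx': 259.7462925520664, 'cy': 191.4466909888681, 'view': array([[ 4.43339899e-01, -8.96353488e-01, -3.97211869e-04,
        -6.74546556e-01],
       [-8.68750288e-01, -4.29796291e-01,  2.46065204e-01,
        -2.81430201e-02],
       [-2.20732124e-01, -1.08745445e-01, -9.69253196e-01,
         3.88066915e-01],
       [ 0.00000000e+00,  0.00000000e+00,  0.00000000e+00,
         1.00000000e+00]])}
0 0 [ 0.27832379  0.4247336  -0.57374241  1.95518283  0.303226    0.8466298
 -0.20351692]
0 1.5707963267948966 [ 0.44570852  0.48293835 -0.79587757  1.94488966  0.43951798  0.89428713
  1.24970016]
1 0 [-1.05107826  0.7638147   1.27413695  2.0360222  -0.87293153  1.04175524
 -2.22579978]
1 1.5707963267948966 [ 0.10150714  0.3884864  -0.35113716  1.96681493  0.17983924  0.81598541
 -1.66535347]
```

Lamp pose: yaw −1.316, spot (0.543, −0.089). The sizes, back edge and half-mark all agree within 2–4 mm. The tray is at lamp (−252, +20) mm, turned +0.108 rad. I'll push it sideways first with two open fingers, which squares it, and then push it along.

```bash
cat >> h.py <<'E'
yaw=-1.3155;sp=np.array([.5434,-.0888])
X=np.array([np.cos(yaw),np.sin(yaw)]);Y=np.array([-X[1],X[0]]);lamp=sp+.128*X
def L(x,y,z): return np.r_[lamp+x*X+y*Y,z]
def toL(p): p=np.asarray(p)[...,:2]-lamp; return np.stack([p@X,p@Y],-1)
QB=Rtool(yaw+np.pi/2,0); QS=Rtool(yaw+np.pi,0)
E
python3 - <<'E'
from h import *
effector.command_gripper(.05)
manip.movep(L(-.254,.094,.15),QS)
manip.servo_line(L(-.254,.094,.033),v=.12)
f0=current_wrist_force()
manip.servo_line(L(-.254,.060,.033),v=.03);print(current_wrist_force()-f0)
manip.servo_line(L(-.254,.056,.033),v=.03);print(current_wrist_force()-f0)
manip.servo_line(L(-.254,.075,.033),v=.08)
manip.servo_line(L(-.254,.075,.16),v=.2)
manip.movep(L(-.254,.02,.24),QB)
im,c=shot("wrist","pics/w1.png");np.save("c1.npy",c,allow_pickle=True)
shot("top","pics/t1.png");print(current_time_s())
a=cv2.imread("pics/t1.png")[130:300,205:405]
cv2.imwrite("pics/wt.png",np.hstack([cv2.resize(a,(400,384)),cv2.resize(cv2.imread("pics/w1.png"),(400,300),interpolation=cv2.INTER_AREA).repeat(1,0)[:300] if 0 else cv2.copyMakeBorder(cv2.resize(cv2.imread("pics/w1.png"),(400,300)),0,84,0,0,cv2.BORDER_CONSTANT)]))
E
```

```text
[1.01004014 0.9087429  1.35730002]
[1.85882041 1.48658753 0.40950091]
8.625
```

View pics/w1.png

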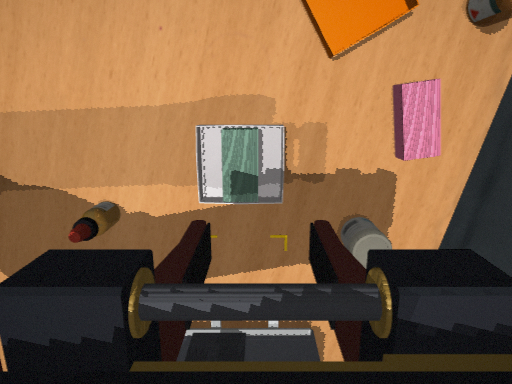

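The wrist view shows the tray square, with rim corners near (197,126), (285,125), (283,203) and (200,204). The stack is still inside. Two yellow mark corners are visible below it.

```bash
python3 - <<'E'
from h import *
c=np.load("c1.npy",allow_pickle=True).item();im=cv2.cvtColor(cv2.imread("pics/w1.png"),cv2.COLOR_BGR2RGB)
H=hsv(im);h,s,v=[H[...,i].astype(int) for i in range(3)]
roi=np.zeros(h.shape,bool);roi[110:215,185:300]=1
m=((s<60)&(v>70))|((h>50)&(h<100)&(s>30))
m=cv2.morphologyEx((m&roi).astype(np.uint8),cv2.MORPH_CLOSE,np.ones((5,5)))
a,ce,b=max(blobs(m,50),key=lambda t:t[0])
p=toL(ray(c,np.argwhere(b)[:,::-1],.022)); r=cv2.minAreaRect((p*1000).astype(np.float32));print(r,cv2.boxPoints(r).round(1).tolist())
b=(h>50)&(h<100)&(s>30)&roi;p=toL(ray(c,np.argwhere(b)[:,::-1],.027));print("stack",p.mean(0),p.min(0),p.max(0))
roi=np.zeros(h.shape,bool);roi[225:255,205:300]=1
b=np.argwhere((h>22)&(h<36)&(s>150)&(v>90)&roi)[:,::-1];print(len(b),b.min(0),b.max(0),toL(ray(c,[(287,236)],0)))
E
```

```text
((-259.4331970214844, -0.08501434326171875), (82.47991180419922, 92.01175689697266), 0.06198137626051903) [[-300.70001220703125, 45.900001525878906], [-300.6000061035156, -46.099998474121094], [-218.10000610351562, -46.0], [-218.1999969482422, 46.0]]
stack [-2.60911104e-01 -1.89552188e-04] [-0.29802558 -0.01876996] [-0.22183957  0.01774977]
78 [211 235] [286 250] [[-0.17156721  0.05257439]]
```

```bash
python3 - <<'E'
from h import *
effector.command_gripper(.058)
manip.movep(L(-.340,0,.12),QB)
manip.servo_line(L(-.340,0,.033),v=.12)
f0=current_wrist_force()
manip.servo_line(L(-.190,0,.033),v=.045);fr=(current_wrist_force()-f0)[:2]@X;print(fr)
for x in np.arange(-.187,-.174,.001):
    manip.servo_line(L(x,0,.033),v=.02);f=(current_wrist_force()-f0)[:2]@X;print(round(x,3),f.round(2),toL(current_ee_pos()).round(4))
    if f<-5: break
im,c=shot("wrist","pics/w2.png");print(current_time_s())
E
```

```text
-1.3881289804193992
-0.187 -0.6 [-0.1864 -0.    ]
-0.186 -1.31 [-0.1858 -0.    ]
-0.185 -1.98 [-0.185  0.   ]
-0.184 -2.43 [-0.184  0.   ]
-0.183 -2.34 [-0.1829  0.    ]
-0.182 -1.91 [-0.1818  0.    ]
-0.181 -1.5 [-0.1809  0.    ]
-0.18 -5.55 [-0.1808 -0.    ]
16.1083
```

View pics/w2.png

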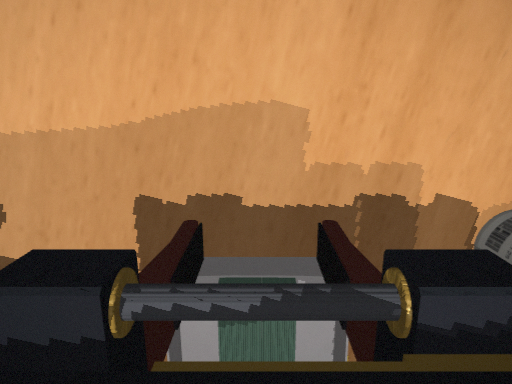

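The tray met the bar: the force rose to 5.5 N at the expected place. I'll back off, check it from the top, and hover near the handle.

```bash
python3 - <<'E'
from h import *
manip.servo_line(L(-.200,0,.033),v=.08)
manip.servo_line(L(-.200,0,.20),v=.25)
manip.movep(L(.03,-.03,.26),QB)
im,c=shot("wrist","pics/w3.png");np.save("c3.npy",c,allow_pickle=True)
shot("top","pics/t3.png");print(current_time_s())
E
```

```text
18.375
```

View pics/w3.png

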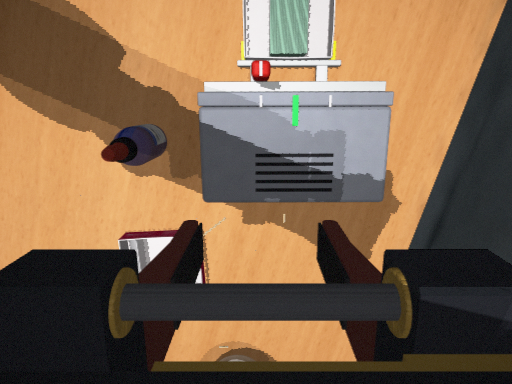

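The wrist view shows the tray square at the bar between the marks. The handle's top is at (261,70), the closed mark at x=261, the green line at x=295 and the open mark at x=330.

```bash
python3 - <<'E'
from h import *
c=np.load("c3.npy",allow_pickle=True).item();im=cv2.cvtColor(cv2.imread("pics/w3.png"),cv2.COLOR_BGR2RGB)
H=hsv(im);h,s,v=[H[...,i].astype(int) for i in range(3)]
roi=np.zeros(h.shape,bool);roi[50:90,235:290]=1
b=np.argwhere(((h<8)|(h>172))&(s>130)&(v>60)&roi)[:,::-1];print(b.min(0),b.max(0),"handle@.138",toL(ray(c,[b.min(0),b.max(0)],.138)),"@.12",toL(ray(c,b.mean(0),.12)))
g=np.argwhere((h>45)&(h<75)&(s>150)&(v>100));g=g[(g[:,0]<135)&(g[:,0]>90)][:,::-1];print("green",toL(ray(c,[(g[:,0].mean(),g[:,1].min())],.09)), "white",toL(ray(c,[(261,100),(330,100)],.09)))
print("bar",toL(ray(c,[(237,61),(340,61)],.014)),"tray corners",toL(ray(c,[(243,58),(334,58)],.022)))
E
```

```text
[252  60] [270  80] handle@.138 [[-0.06982405 -0.03421173]
 [-0.05638391 -0.02137106]] @.12 [[-0.06452585 -0.02801523]]
green [[-0.04735233  0.00164134]] white [[-0.04315046 -0.02758152]
 [-0.04325861  0.03188811]]
bar [[-0.08357174 -0.05252962]
 [-0.08377481  0.05543731]] tray corners [[-0.08554189 -0.04584626]
 [-0.08571761  0.04734972]]
```

```bash
python3 - <<'E'
from h import *
effector.command_gripper(.05)
manip.movep(L(-.0635,-.028,.19),QB)
manip.servo_line(L(-.0635,-.028,.123),v=.1)
f0=current_wrist_force()
effector.command_gripper(.0); print(current_gripper_width(),current_grip_force(),(current_wrist_force()-f0)[:2]@Y)
y0=toL(current_ee_pos());print(y0)
for d in (.01,.02,.026,.03):
    manip.servo_line(L(-.0635,-.028+d,.123),v=.03);manip.dwell(.2)
    print(d,toL(current_ee_pos())-y0,(current_wrist_force()-f0)[:2]@Y,current_gripper_width())
shot("top","pics/t4.png");shot("scene","pics/s4.png");print(current_time_s())
a=cv2.imread("pics/t4.png")[150:250,265:400];b=cv2.imread("pics/s4.png")[90:270,200:370]
cv2.imwrite("pics/v4.png",np.hstack([cv2.resize(x,(400,400),interpolation=cv2.INTER_CUBIC) for x in(a,b)]))
E
```

```text
0.014131679964614854 30.000495314598083 -3.132987583645647
[-0.06345648 -0.02837899]
0.01 [-3.96790484e-05  1.04484327e-02] -4.345129964644273 0.013925466269294216
0.02 [-0.0001165   0.02003456] -6.471859062216347 0.013648907195519443
0.026 [-0.00013938  0.02576076] -6.226144022913309 0.014048943741304535
0.03 [-0.00014664  0.02956517] -7.354997147055402 0.013483890038263235
23.2583
```

View pics/v4.png

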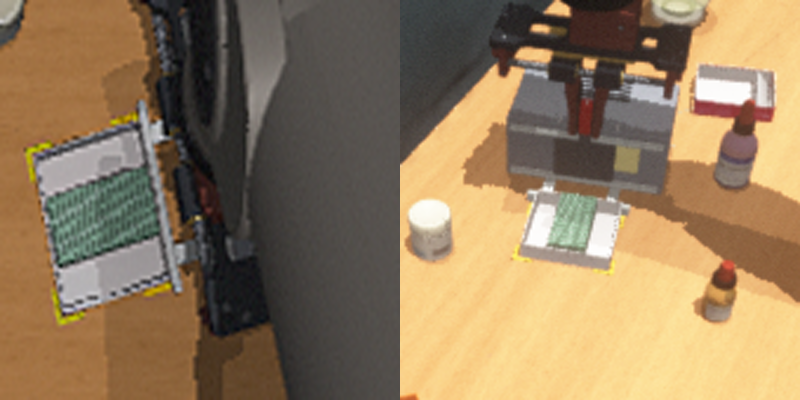

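The tray is square inside the marks at the bar, and the shutter is held about half open with the bystanders untouched. One averaged force check, then I'll hand in.

```bash
python3 - <<'E'
from h import *
F=[]
for i in range(20): manip.dwell(.05);F.append(current_wrist_force()[:2]@Y)
print(np.mean(F),np.std(F),toL(current_ee_pos()),current_gripper_width(),current_time_s())
im,c=shot("scene")
H=hsv(im);h,s,v=[H[...,i].astype(int) for i in range(3)]
roi=np.zeros(h.shape,bool);roi[110:160,260:310]=1
for a,ce,b in blobs(((h<6)|(h>174))&(s>170)&(v>110)&roi): print(a,ce)
print("half predicted",proj(c,[L(-.07,.0018,.117)]))
if 6<-np.mean(F)<9.2: print(manip.job_done())
E
```

```text
-7.472741008408603 0.3730547095725353 [-0.06362953  0.00121037] 0.013888763449551934 24.2583
5 [279.  137.6]
half predicted [[277.49762637 143.11643866]]
the job is handed in; nothing more can be done
None
```

The job is handed in at about 24 s: the tray stands square against the stop bar inside the yellow marks, and the shutter is held at about half open (about 7.5 N of spring force), with the bottles and jar left where they were.

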